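# Index the nozzle turret and unscrew the long nozzle

### The arm

A 6-joint arm with a two-finger parallel gripper is mounted at the origin on the work surface. World frame = base frame: x ahead of the robot, y to its left, z up, the work surface at z = 0. Lengths are in mm, angles in rad, forces in N, time in s.
With the tool pointing down it reaches from about 325 to 900 mm from the base axis. Payload 3.5 kg.
Tool frame: the origin (TCP) lies midway between the tips of the shut fingers; the grasp point (between the pads) lies 19 mm behind it; z points along the fingers, y is the line along which they close (so a half turn about z gives the same grasp; the last joint's range is limited). The gripper opens to 85 mm and grips with 20 to 120 N. Pads are 22 mm wide; open, the fingers measure 114 mm over their backs; the gripper's body (76 mm by 85 mm) begins 54 mm behind the grasp point. The pads swing forward as they close: fully open they stand 13 mm farther back than shut.
Start: joints at [-1.311, 0.276, -0.026, 1.268, 0, 1.467], TCP at [221.796, -584.319, 231.313] pointing down, gripper open.
Joint ranges: [-3.12, 3.12], [-0.85, 1.88], [-1.08, 1.24], [-1.95, 2.15], [-1.57, 1.53], [-3.14, 3.14]. Speed limits (rad/s): [2.57, 2.57, 3.14, 3.14, 3.14, 3.14].

### API

Orientations are given as [roll, pitch, yaw] about the fixed x, y, z axes, in that order (R = Rz(yaw) Ry(pitch) Rx(roll)).
In Python, from bench import arm, vision gives the robot as it stands.
- The arm moves only by the tool apply_moves, never from a script. Its argument "motion" is a list of rows, each a list of 3 entries, a list of its own where there are three numbers: the shift along the tool's x, y, z in mm, then the turn, a rotation vector about the tool's x, y, z in degrees, then the finger opening in mm, from 0 to 85.4. A call has 1 to 12 rows; each row shifts and turns the commanded pose from where the row before left it, along the tool's axes as they then stand; what a row does not reach is not made up. A row lasts 1/12 s, in which the tool goes at most 41.7 mm and 7.16 degrees, less where a joint would pass 70% of its speed; a pose out of reach is approached as far as the arm can. A call with a gripper value outside its range is refused whole. The fingers move at their own pace and stop on an object; the grip force is fixed at half the most. Time passes only in rows, so rows that do not move let the fingers close. It gives the time, the measured TCP pose, the force, the opening and the grip force at its end, in the units of the state.
- arm.observe(): the state, without advancing time (a new reading comes with each control period).
- vision.get_image(name): name is "scene" or "top" or "wrist"; returns the picture (480x640x3 uint8, red, green, blue); there is no depth.
- vision.camera_params(name): a dict with "intrinsics" (3x3 intrinsics, pixels), "pose" (4x4, takes a point from camera to world coordinates). Camera axes: x right, y down, z forward; pixel columns grow to the right and rows downward; lengths in mm; the calibration is good to about 2 mm. A picture is of the moment at which its call begins: read the wrist's pose just before it. camera_params takes no time and is no camera call; for the wrist camera it gives the pose at the moment of the call.
- arm.close_job(): hands the job in; it is judged then, once.
Trained networks look in the newest picture that a camera, given by its name, has taken for a name from the list of things; names that differ only in an ending like _2 or _b are one class to them, and where a whole thing is asked for, a point or a joint stands for the part that bears it (a point fixed in the world has none). Each returns a list of dicts, best first, with "p" (0 to 1); they miss things now and then, are a little off and sometimes report something else, mostly with a low value. They report only what shows in the picture. A call takes as long as a camera call. They do not tell look-alikes from the thing itself.
- vision.search_frame(camera, target): "at" ([column, row] in pixels, amid what is visible of it).
- vision.landmark_of(camera, target): "at" ([column, row] in pixels: a listed point, or the origin of a listed thing).
The state is a dict: "t": time; "joint_pos": joint angles; "joint_vel": joint speeds; "joint_efforts": joint torques, N m; "ee_pos": TCP position; "ee_rot": TCP orientation; "wrist_force": force on the tool from outside, world axes, zero at the start; "wrist_torque": the same for the moment, N m; "gripper_width": opening from 0.0 (shut) to 1.0 (fully open); "grip_force": force on a finger pad.
Only numpy, scipy, OpenCV 4.12 (cv2) and the standard library are available. Lean on these libraries where they do the work, as an engineer would, in place of code of your own. Each camera call takes 0.05 s, during which the arm holds its last target. There are 200 camera calls.

### The job

Turn the nozzle turret until the long straight nozzle stands at the front, over the pointer where the wire guard is open. Unscrew that nozzle there, counter-clockwise as seen from its tip, draw it out and stand it upright, tip up, on the floor of the empty bin. Do not shove or knock over the loose things on the bench.

Things in the scene. Friction and masses are not known exactly. Their poses are not given: they have to be found in the camera images.
- stand: Fixed turret stand: grey round base plate 236 mm across, 12 mm thick, with a flat steel pointer at its front edge. Origin: centre of the underside, on the turret's vertical axis; its -x axis points to the front (roughly towards the robot).
- front_mark (a point): Point on the stand's front radius, 62 mm from the turret axis and 95 mm above the table: where the centre of the long nozzle's socket mouth is when that station is at the front.
- rotor: Steel rotor; turns endlessly either way about the vertical axis, light friction (0.1 N m), stays where left, no clicks. Origin: on the axis, table height. Five stations 72 degrees apart lean outwards 35 degrees from vertical, mouths 62 mm from the axis, 95 mm above the table. Long nozzle's station: along rotor +x; three others hold short tapered nozzles (30 to 38 mm, fixed), one is empty.
- knob (a point): Point in the turret's black bar knob, on the turret axis, at the height to grip it: 145 mm above the table, 14 mm below its top. The bar measures 56 mm along the rotor's x, 16 mm along its y and is 36 mm tall; it turns the rotor.
- socket (a point): Centre of the mouth of the long nozzle's socket, on the rotor; block 42 mm across. Quarter-turn thread: the lugs start locked under 8 mm lips, collar on the mouth. Turned counter-clockwise seen from the tip, the nozzle stops at 77 degrees; between 66 and 77 it is free and draws straight out along its axis, clear after 14 mm. It does not rise while turning.
- nozzle: The long straight brass nozzle, the only straight-sided and the tallest one, 0.10 to 0.20 kg. Origin: on its axis at the underside of its collar; z runs along the axis to the tip (35 degrees from vertical, leaning outwards, while in the turret). Collar 40 mm across, z 0 to 6 mm; round body 30 mm across, z 6 to 54 mm. Less than 0.2 N m turns it.
- bin_empty: Fixed grey steel bin, the empty one of three alike: 92 x 92 mm, 26 mm high, wall and floor 4 mm. Origin: centre of the underside, 8 mm above the table on a plywood board.
- bin_nuts: The same bin, full of steel nuts. Fixed.
- bin_scrap: The same bin, with old brass tubes lying in it, up to 30 mm above its underside. Fixed.
- board: Fixed plywood board under the three bins, 340 x 112 mm, 8 mm thick. Origin: centre of the underside; the bins stand in a row along its x, 103 mm apart.
- spray_can: Bystander: standing can 52 mm across, 180 mm tall, between turret and bins. Origin: centre of its foot.
- pipe_offcut: Bystander: short steel pipe 48 mm across, 55 mm tall, standing in front of the turret. Origin: centre of its foot.
- flap_disc: Bystander: dark grinding disc 114 mm across, 18 mm thick, lying flat.
- angle_block: Bystander: small steel L-shaped angle, 75 mm, 18 mm thick, lying flat.
- hammer: Bystander: hammer lying at the left.
- screwdriver: Bystander: screwdriver lying to the right of the bins.
- guard (a point): Rear middle of the stand's wire guard, a hoop of 8 mm bar about the turret axis: radius 112 mm, centre line 161 mm above the table, on four wire legs that bow out to radius 124 mm. It runs round back and sides just beyond the nozzles' tips and is open at the front, 58 degrees to either side of the pointer. Fixed.
- nozzle_foot (a point): Centre of the nozzle's flat foot, on which it can stand: 13.5 mm below the collar's underside. Stem 22 mm across with two lugs at the foot (34 mm over both, along the nozzle's x, 8 mm wide, 4 mm thick).
Things that resemble listed ones, but are neither listed nor needed, are in the scene too. Several things have the shape of the nozzle; the one meant has the colours described above.

How it is judged:
By the outcome, as a careful person would: the job done as asked, in the order asked, and still so for the second after the job is handed in, with the robot touching nothing.
It also fails if it takes over 58 s, if anything falls off the work surface, if the arm or the gripper's body presses on something with over 40 N, if the wrist force passes 120 N, or if a joint passes its speed limit or range.

## Working session

There is one attempt and no reset: what is moved stays moved. The work goes in short steps, Python scripts to look and compute and a tool call to move; the robot and the scene stay as the last step left them, time stands still between calls to the robot, and variables do not carry over. Pictures are saved under pics/ and viewed, at most 10 in all, crops included, and the job is handed in when it is done.

Besides the shell and the picture viewer there is one more tool, called after ">>>" as name(argument=value, ...), one argument or row to a line, values as JSON. apply_moves: Moves the arm, as the interface text tells. Its arguments: {"type":"object","properties":{"motion":{"type":"array","items":{"type":"array"}}},"required":["motion"]}

```bash
ls; mkdir -p pics
cat > h.py <<'E'
import numpy as np, cv2
from bench import arm, vision
from scipy.spatial.transform import Rotation as Ro
def snap(c,f=None):
    im=vision.get_image(c)
    if f: cv2.imwrite('pics/'+f,im[:,:,::-1])
    return im
def ray(c,px):
    P=vision.camera_params(c);K=np.array(P['intrinsics']);T=np.array(P['pose'])
    d=T[:3,:3]@np.linalg.solve(K,[px[0],px[1],1]);return T[:3,3],d/np.linalg.norm(d)
def atz(c,px,z):
    o,d=ray(c,px);return o+d*(z-o[2])/d[2]
def proj(c,X):
    P=vision.camera_params(c);K=np.array(P['intrinsics']);T=np.array(P['pose'])
    p=K@(T[:3,:3].T@(np.array(X)-T[:3,3]));return p[:2]/p[2]
def tri(rs):
    A=np.zeros((3,3));b=np.zeros(3)
    for o,d in rs:
        M=np.eye(3)-np.outer(d,d);A+=M;b+=M@o
    X=np.linalg.solve(A,b);return X,[np.linalg.norm((np.eye(3)-np.outer(d,d))@(X-o)) for o,d in rs]
E
python3 - <<'E'
from h import *
np.set_printoptions(precision=1,suppress=True)
a=snap('scene');b=snap('top')
cv2.imwrite('pics/a.png',a[:,:,::-1]);cv2.imwrite('pics/b.png',b[:,:,::-1])
print(arm.observe())
for c in ('scene','top'):
    print(c,np.array(vision.camera_params(c)['pose']))
    for n in ['stand','front_mark','knob','socket','nozzle','bin_empty','board','spray_can','pipe_offcut','guard','nozzle_foot','rotor']:
        print(n,[(np.round(d['at'],1).tolist(),round(d['p'],2)) for d in vision.landmark_of(c,n)][:5])
E
```

```text
pics
{'t': 0.1, 'joint_pos': array([-1.3,  0.3, -0. ,  1.3,  0. ,  1.5]), 'joint_vel': array([ 0., -0.,  0., -0.,  0.,  0.]), 'joint_efforts': array([ -0. , -44.7,  29.6,   0. ,  -0. ,   0. ]), 'ee_pos': array([ 221.6, -583.6,  230.3]), 'ee_rot': array([-3.1, -0. ,  0.4]), 'wrist_force': array([-0.3, -0. , -0.1]), 'wrist_torque': array([ 0.,  0., -0.]), 'grip_force': 0.0, 'gripper_width': 0.9954161411065852}
scene [[  -0.7    0.5   -0.6 1261.8]
 [   0.7    0.4   -0.5  664.7]
 [  -0.    -0.8   -0.6  948.8]
 [   0.     0.     0.     1. ]]
stand [([330.5, 305.7], 0.7), ([262.7, 221.1], 0.15)]
front_mark []
knob [([330.3, 264.6], 0.67)]
socket [([355.3, 275.6], 0.62)]
nozzle [([418.5, 338.9], 0.78), ([428.2, 375.7], 0.78), ([353.2, 274.7], 0.65)]
bin_empty [([240.8, 238.9], 0.76)]
board [([264.2, 221.8], 0.73)]
spray_can [([316.2, 252.2], 0.94)]
pipe_offcut [([371.0, 253.1], 0.78), ([264.5, 220.3], 0.3)]
guard [([313.5, 291.6], 0.91)]
nozzle_foot [([425.4, 371.6], 0.97), ([411.1, 334.9], 0.88), ([352.7, 278.4], 0.79)]
rotor [([333.2, 306.4], 0.71), ([226.9, 192.7], 0.28)]
top [[  -0.    -1.     0.1  423.6]
 [  -1.     0.    -0.   -10.6]
 [   0.    -0.1   -1.  1188.9]
 [   0.     0.     0.     1. ]]
stand []
front_mark [([296.4, 225.7], 0.97)]
knob [([284.7, 195.6], 0.89), ([143.9, 304.9], 0.26)]
socket [([267.2, 221.0], 0.65), ([443.3, 247.7], 0.41)]
nozzle [([271.2, 226.9], 0.79), ([192.6, 230.5], 0.77), ([160.6, 199.1], 0.61)]
bin_empty [([443.4, 207.5], 0.86)]
board []
spray_can [([355.4, 255.1], 0.61)]
pipe_offcut [([313.1, 301.5], 0.42)]
guard [([262.7, 149.2], 0.88)]
nozzle_foot [([166.2, 204.5], 0.79), ([198.6, 227.1], 0.74), ([267.2, 218.3], 0.54), ([453.0, 292.6], 0.5)]
rotor [([284.6, 207.2], 0.68)]
```

View pics/a.png

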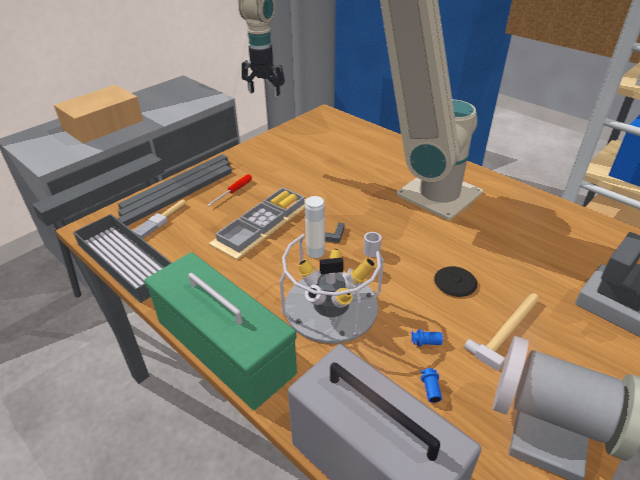

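View pics/b.png

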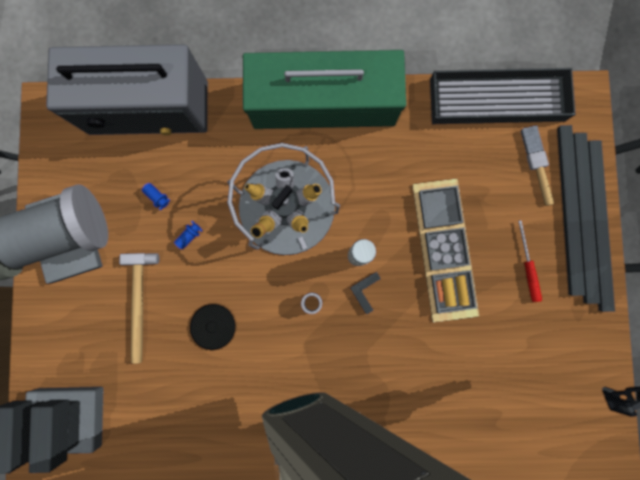

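The scene shows the turret at (330,290), spray can (315,225) and pipe (372,243). The tray has its empty bin at (240,236); the top view puts that bin at (440,207). Three things have the nozzle shape: blue at top (185,235), blue at top (155,196), and brass in the turret at top (264,228). Only the brass one in the turret matches the description. I'll confirm that in a crop.

Run:
```python
from h import *
np.set_printoptions(precision=1,suppress=True)
a=cv2.imread('pics/a.png');b=cv2.imread('pics/b.png')
cv2.imwrite('pics/c.png',np.hstack([cv2.resize(a[220:345,270:395],(400,400),interpolation=3),cv2.resize(b[140:265,225:350],(400,400),interpolation=3)]))
T=lambda n,p,q:print(n,*tri([ray('scene',p),ray('top',q)]))
T('knob',[330.3,264.6],[284.7,195.6])
T('bin',[240.8,238.9],[443.4,207.5])
T('socket',[355.3,275.6],[267.2,221]);T('foot',[352.7,278.4],[267.2,218.3]);T('nozzle',[353.2,274.7],[271.2,226.9])
T('guard',[313.5,291.6],[262.7,149.2])
T('can',[316.2,252.2],[355.4,255.1])
T('pipe',[371,253.1],[313.1,301.5])
print('knob z145',atz('scene',[330.3,264.6],145),atz('top',[284.7,195.6],145))
print('stand z0',atz('scene',[330.5,305.7],0),'rotor',atz('scene',[333.2,306.4],0),atz('top',[284.6,207.2],0))
print('bin z8',atz('scene',[240.8,238.9],8),atz('top',[443.4,207.5],8))
print('board',atz('scene',[264.2,221.8],0))
print('front',atz('top',[296.4,225.7],95))
print('socket',atz('scene',[355.3,275.6],95),atz('top',[267.2,221],95))
print('guard',atz('scene',[313.5,291.6],161),atz('top',[262.7,149.2],161))
print('can',atz('scene',[316.2,252.2],0),atz('top',[355.4,255.1],0),'pipe',atz('scene',[371,253.1],0),atz('top',[313.1,301.5],0))
```

```text
knob [612.3  71.4 140.7] [np.float64(3.4097468833517826), np.float64(3.409746883351782)]
bin [ 596.3 -307.5   -1.7] [np.float64(8.211461554216015), np.float64(8.21146155421584)]
socket [564.3 113.2  98. ] [np.float64(0.8766913637908299), np.float64(0.8766913637908446)]
foot [571.7 112.8  93.5] [np.float64(0.16002276402304047), np.float64(0.16002276402304402)]
nozzle [554.  102.8  86.9] [np.float64(2.5398589972797034), np.float64(2.539858997279785)]
guard [713.5 115.7 156.6] [np.float64(2.269254922903935), np.float64(2.2692549229039836)]
can [488.  -91.5   2.6] [np.float64(0.32378315205544034), np.float64(0.32378315205525793)]
pipe [376.1  16.   -8.7] [np.float64(2.174139501607466), np.float64(2.1741395016074763)]
knob z145 [613.8  77.3 145. ] [613.7  68.5 145. ]
stand z0 [610.   75.5   0. ] rotor [607.1  82.1   0. ] [611.   80.1   0. ]
bin z8 [ 599.5 -289.5    8. ] [ 600.4 -311.6    8. ]
board [ 491.8 -308.5    0. ]
front [553.   46.7  95. ]
socket [561.3 112.   95. ] [565.2 112.9  95. ]
guard [715.3 120.6 161. ] [713.7 113.5 161. ]
can [485.7 -93.3   0. ] [488.4 -92.    0. ] pipe [382.7  23.6   0. ] [377.7  14.1   0. ]
```

View pics/c.png

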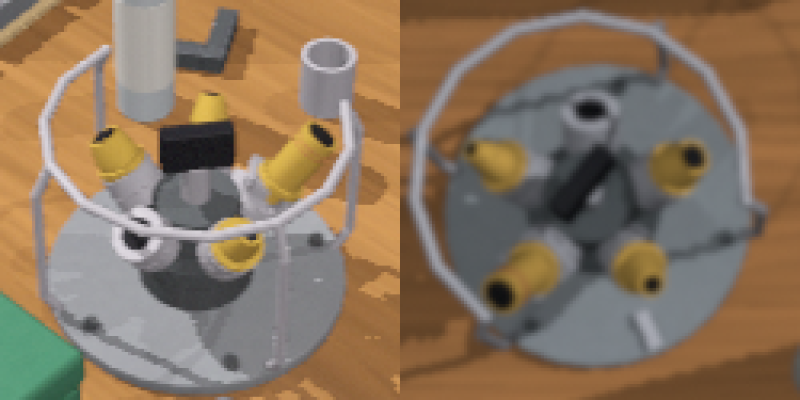

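The crop confirms it: the tall, straight-sided brass nozzle sits at lower-left of the top view (crop 520,270, image 264,228) and the pointer at crop (648,330). The rest in the turret are short tapers and an empty white socket, and the nozzles lying on the bench are blue. The axis is near (612,74), the nozzle azimuth near 142° and the front near 203°.

```bash
cat >> h.py <<'E'
def rel(pos,rpy_deg,n=None):
    s=arm.observe();p=np.array(s['ee_pos']);R=Ro.from_euler('xyz',s['ee_rot'])
    G=Ro.from_euler('xyz',rpy_deg,degrees=True)
    print('t',round(s['t'],2),'at',p.round(1),np.degrees(s['ee_rot']).round(1),'q',np.degrees(s['joint_pos']).round(0),'g',round(s['gripper_width']*85.4,1),'F',np.round(s['wrist_force'],1),'grip',s['grip_force'])
    print('shift now',R.inv().apply(np.array(pos)-p).round(1),'shift if turned first',G.inv().apply(np.array(pos)-p).round(1),'turn',np.degrees((R.inv()*G).as_rotvec()).round(1))
E
python3 -c "
from h import *
rel([575,60,360],[180,0,142])"
```

```text
t 1.3 at [ 221.8 -584.3  231.3] [180.   -0.   20.8] q [-75.  16.  -2.  73.   0.  84.] g 85.3 F [ 0.1  0.2 -0.4] grip 0.0
shift now [ 558.9 -477.  -128.7] shift if turned first [ 118.4  725.2 -128.7] turn [   0.    -0.  -121.2]
```

>>> apply_moves(
  motion=[
    [[27.5,-23.5,-12],[0,0,0],85],
    [[27.5,-23.5,-12],[0,0,0],85],
    [[27.5,-23.5,-12],[0,0,0],85],
    [[27.5,-23.5,-12],[0,0,0],85],
    [[28,-24,-12],[0,0,0],85],
    [[28,-24,-12],[0,0,0],85],
    [[28,-24,-12],[0,0,0],85],
    [[28,-24,-12],[0,0,0],85],
    [[28,-24,-12],[0,0,0],85],
    [[28,-24,-12],[0,0,0],85],
    [[28,-24,-4],[0,0,0],85],
    [[28,-24,-4],[0,0,0],85],
  ],
)

```text
t: 2.3
ee_pos: [433.4, -196.9, 360.6]
ee_rot: [3.14, -0.001, 0.363]
wrist_force: [0.3, -0.5, -0.3]
gripper_width: 0.995
grip_force: 0.0
```

>>> apply_moves(
  motion=[
    [[28,-24,0],[0,0,0],85],
    [[28,-24,0],[0,0,0],85],
    [[28,-24,0],[0,0,0],85],
    [[28,-24,0],[0,0,0],60],
    [[28,-24,0],[0,0,0],45],
    [[28,-24,0],[0,0,0],45],
    [[28,-24,0],[0,0,0],45],
    [[28,-24,0],[0,0,0],45],
    [[0,0,0],[0,0,-7],45],
    [[0,0,0],[0,0,-7],45],
    [[0,0,0],[0,0,-7],45],
    [[0,0,0],[0,0,-7],45],
  ],
)

```text
t: 3.3
ee_pos: [573.9, 61.1, 359.2]
ee_rot: [-3.141, 0.0, 0.859]
wrist_force: [-0.4, 0.3, -0.5]
gripper_width: 0.526
grip_force: 0.0
```

>>> apply_moves(
  motion=[
    [[0,0,0],[0,0,-7],45],
    [[0,0,0],[0,0,-7],45],
    [[0,0,0],[0,0,-7],45],
    [[0,0,0],[0,0,-7],45],
    [[0,0,0],[0,0,-7],45],
    [[0,0,0],[0,0,-7],45],
    [[0,0,0],[0,0,-7],45],
    [[0,0,0],[0,0,-7],45],
    [[0,0,0],[0,0,-7],45],
    [[0,0,0],[0,0,-7],45],
    [[0,0,0],[0,0,-7],45],
    [[0,0,0],[0,0,-7],45],
  ],
)

```text
t: 4.3
ee_pos: [573.8, 60.6, 359.3]
ee_rot: [-3.142, -0.0, 2.324]
wrist_force: [-0.5, 0.7, -0.1]
gripper_width: 0.53
grip_force: 0.0
```

Run:
```python
from h import *
np.set_printoptions(precision=1,suppress=True)
im=snap('wrist','w1.png')
print(np.array(vision.camera_params('wrist')['pose']))
Z=dict(stand=0,front_mark=95,knob=145,socket=95,guard=161,rotor=0,pipe_offcut=0,spray_can=0)
for n,z in Z.items():
    print(n,[(np.round(d['at'],1),round(d['p'],2),atz('wrist',d['at'],z)) for d in vision.landmark_of('wrist',n)][:3])
rel([612,74,250],[180,0,142])
```

```text
[[  0.7   0.7   0.2 519.3]
 [  0.7  -0.7  -0.2 118.6]
 [  0.    0.3  -1.  502.6]
 [  0.    0.    0.    1. ]]
stand [(array([203.2, 222.3]), 0.6, array([487.2, -97.2,   0. ]))]
front_mark [(array([302.8, 191.5]), 0.84, array([554.6,  50. ,  95. ])), (array([348.5, 156.6]), 0.72, array([565.9, 113.3,  95. ]))]
knob [(array([361.1, 214.7]), 0.89, array([609.9,  81. , 145. ]))]
socket [(array([347. , 156.9]), 0.95, array([564.9, 111.9,  95. ]))]
guard [(array([463.9, 258.2]), 0.73, array([714.3, 121.1, 161. ]))]
rotor [(array([352.1, 193.3]), 0.92, array([615.3,  79. ,   0. ])), (array([186.7, 102.1]), 0.56, array([373.1,  18.7,   0. ]))]
pipe_offcut [(array([187.5, 102. ]), 0.83, array([373.9,  19.4,   0. ]))]
spray_can [(array([204.5, 219.9]), 0.93, array([486.3, -93. ,   0. ])), (array([304.1, 189.3]), 0.61, array([562. ,  37.4,   0. ])), (array([348.9, 153. ]), 0.36, array([573.5, 115.7,   0. ]))]
t 4.75 at [573.8  60.6 359.3] [180.   -0.  132.7] q [-0.  9.  5. 86.  0. 47.] g 45.4 F [-0.2 -0.4 -0.2] grip 0.0
shift now [-16.1  37.1 109.3] shift if turned first [-21.8  34.  109.3] turn [ 0.  -0.  -9.3]
```

View pics/w1.png

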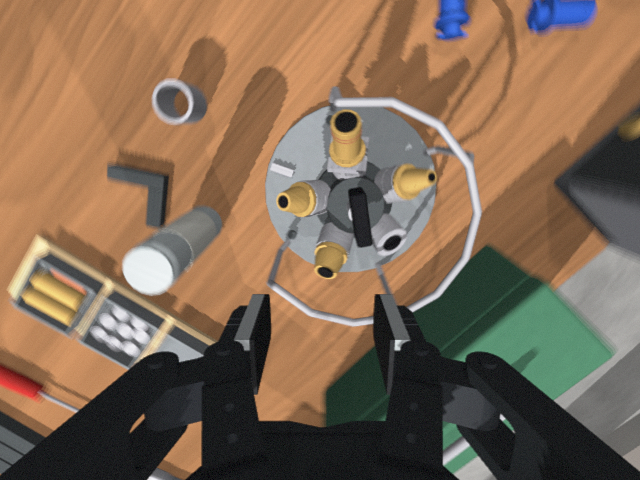

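The wrist view shows the long nozzle at (346,140), the black knob bar at (361,217), the pointer at (283,168), and the pipe and can clear of the path. From the fit, the axis is near (611,73), the nozzle azimuth 140° and the front 203°. Next I'll check the bar itself for angle and centre.

Run:
```python
from h import *
np.set_printoptions(precision=1,suppress=True)
im=cv2.imread('pics/w1.png')
m=(im.max(2)<32).astype(np.uint8);m[:170]=0;m[265:]=0;m[:,:335]=0;m[:,385:]=0
n,l,st,ce=cv2.connectedComponentsWithStats(m);k=1+st[1:,4].argmax();print(st[k],ce[k])
r=cv2.minAreaRect(np.argwhere(l==k)[:,::-1].astype(np.float32));bx=cv2.boxPoints(r);print(r)
B=[atz('wrist',p,159) for p in bx];print(np.array(B))
c=np.array([611.2,73.3]);f=np.radians(140.4);u=np.array([np.cos(f),np.sin(f)]);v=np.array([-u[1],u[0]])
for s in((28,8),(28,-8),(-28,-8),(-28,8)): print('pred',proj('wrist',[*(c+s[0]*u+s[1]*v),159]))
g=np.radians(203.4)
print('pointer dir pred',[proj('wrist',[611.2+r*np.cos(g),73.3+r*np.sin(g),13]) for r in(90,118)])
ring=np.array([proj('wrist',[611.2+118*np.cos(a),73.3+118*np.sin(a),12]) for a in np.linspace(0,6.28,60)]);print('plate ext',ring.min(0),ring.max(0))
rel([611,73,250],[180,0,140.4])
```

```text
[349 188  17  20 115] [355.1 193.3]
((357.2432556152344, 196.95947265625), (17.75509262084961, 15.946702003479004), 80.53767395019531)
[[579.6  91.6 159. ]
 [588.9 103.7 159. ]
 [603.1  93.5 159. ]
 [593.7  81.2 159. ]]
pred [346.8 198. ]
pred [363.3 195.8]
pred [368.7 250.1]
pred [352.9 252. ]
pointer dir pred [array([285.3, 174.2]), array([265.4, 167.2])]
plate ext [261.9 104.5] [433.8 274.9]
t 4.75 at [573.8  60.6 359.3] [180.   -0.  132.7] q [-0.  9.  5. 86.  0. 47.] g 45.4 F [-0.2 -0.4 -0.2] grip 0.0
shift now [-16.1  35.7 109.3] shift if turned first [-20.7  33.2 109.3] turn [ 0.  -0.  -7.7]
```

>>> apply_moves(
  motion=[
    [[0,0,0],[0,0,-4],45],
    [[0,0,0],[0,0,-3.5],45],
    [[-7,11,34],[0,0,0],45],
    [[-7,11,34],[0,0,0],45],
    [[-6,10,34],[0,0,0],45],
    [[0,0,33],[0,0,0],45],
    [[0,0,0],[0,0,0],45],
    [[0,0,0],[0,0,0],45],
  ],
)

```text
t: 5.42
ee_pos: [607.7, 72.4, 222.3]
ee_rot: [-3.138, -0.004, 2.448]
wrist_force: [-0.8, -0.2, 0.5]
gripper_width: 0.528
grip_force: 0.0
```

Run:
```python
from h import *
np.set_printoptions(precision=1,suppress=True)
im=snap('wrist','w2.png')
for n,z in dict(front_mark=95,knob=145,socket=95,guard=161,rotor=0).items():
    print(n,[(np.round(d['at'],1),round(d['p'],2),atz('wrist',d['at'],z)) for d in vision.landmark_of('wrist',n)][:3])
c=np.array([611,75]);f=np.radians(140.4);u=np.array([np.cos(f),np.sin(f)]);v=np.array([-u[1],u[0]])
for s in((28,8),(28,-8),(-28,-8),(-28,8)): print('pred',proj('wrist',[*(c+s[0]*u+s[1]*v),159]))
rel([611,75,126],[180,0,140.4])
```

```text
front_mark [(array([256.1, 193.9]), 0.6, array([558. ,  51.4,  95. ]))]
knob [(array([331.3, 252.1]), 0.58, array([617.9,  76.1, 145. ]))]
socket [(array([325.4, 156.2]), 0.5, array([571.3, 110.4,  95. ]))]
guard [(array([482.6, 335.5]), 0.91, array([724.4, 119.8, 161. ]))]
rotor [(array([332.3, 207.1]), 0.86, array([623.1,  78.3,   0. ])), (array([ 84.7, 395.2]), 0.21, array([ 611.7, -313.2,    0. ]))]
pred [310.6 209.6]
pred [337.2 209.5]
pred [336.2 293.8]
pred [311.5 293.9]
t 5.72 at [611.2  72.4 227.3] [179.8   0.2 140.3] q [ 1. 15. -3. 72. -0. 40.] g 45.3 F [-0.4  0.1  0.4] grip 0.0
shift now [  2.2   1.6 101.3] shift if turned first [  1.9   1.9 101.3] turn [ 0.2  0.2 -0.1]
```

View pics/w2.png

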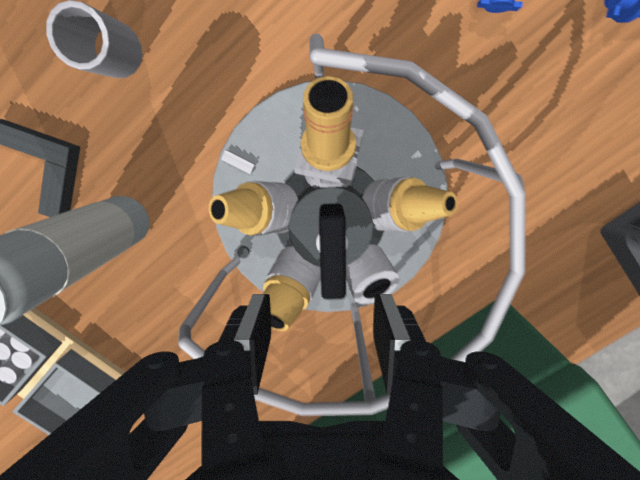

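The wrist view has the bar from (333,205) to (333,298), parallel to the fingers, with the finger mid-line near x=323. The arm was still settling for that shot, so I'll measure again at rest.

Run:
```python
from h import *
np.set_printoptions(precision=1,suppress=True)
s=arm.observe();print(s['t'],s['ee_pos'])
im=snap('wrist','w3.png')
print(arm.observe()['ee_pos'])
bar=im.max(2)
print('row 260',bar[260,300:365:2]);print('row 230',bar[230,300:365:2]);print('col 333',bar[190:312:2,333])
for n,z in dict(front_mark=95,knob=145,socket=95,guard=161,rotor=0).items():
    print(n,[(np.round(d['at'],1),round(d['p'],2),atz('wrist',d['at'],z)) for d in vision.landmark_of('wrist',n)][:3])
c=np.array([611,75]);f=np.radians(140.4);u=np.array([np.cos(f),np.sin(f)]);v=np.array([-u[1],u[0]])
for s in((28,8),(28,-8),(-28,-8),(-28,8)): print('pred',proj('wrist',[*(c+s[0]*u+s[1]*v),159]))
ring=np.array([proj('wrist',[611+118*np.cos(a),75+118*np.sin(a),12]) for a in np.linspace(0,6.28,60)]);print('plate ext',ring.min(0),ring.max(0))
print(arm.observe()['ee_pos'])
```

```text
5.7167 [611.2  72.4 227.3]
[610.9  72.4 226.8]
row 260 [151 145 137 144 138 142 139 129  47  39  46  44  44  42  43  39  46  39
  36  25  45 112 124 168 181 168 166 163 157 154 150 150 145]
row 230 [104 104 103 105 101 102 186 167  34  36  45  43  40  44  40  43  40  41
  42  25  86 116  99 101  98 101  97 102 104 100 104 100 101]
col 333 [ 75  72  75  31  21  12  12  23  29  25  39  37  40  43  41  40  43  43
  39  38  43  41  43  37  45  43  43  43  43  40  35  40  37  41  45  36
  35  42  39  37  41  39  42  37  41  36  36  39  37  39 153 156 156 158
 157 157 178 167 171 185 178]
front_mark [(array([253.5, 187.6]), 0.95, array([552.9,  53.3,  95. ]))]
knob [(array([327.3, 242.2]), 0.69, array([609. ,  78.8, 145. ]))]
socket [(array([ 80.9, 386.2]), 0.52, array([ 585.1, -193.6,   95. ])), (array([477.8, 323.9]), 0.47, array([762.4, 121.8,  95. ]))]
guard [(array([476.7, 324.9]), 0.75, array([710.5, 121.2, 161. ]))]
rotor [(array([327.5, 198.7]), 0.91, array([610.1,  80.4,   0. ]))]
pred [312.3 212.8]
pred [339.2 212.7]
pred [338.  297.6]
pred [313.1 297.7]
plate ext [206.3  77.4] [441.9 309.5]
[609.8  72.4 224.7]
```

>>> apply_moves(
  motion=[
    [[3.5,4,20],[0,0,0],45],
    [[0,0,25],[0,0,0],45],
    [[0,0,25],[0,0,0],45],
    [[0,0,18],[0,0,0],45],
    [[0,0,10],[0,0,0],45],
    [[0,0,0],[0,0,0],45],
    [[0,0,0],[0,0,0],45],
    [[0,0,0],[0,0,0],30],
  ],
)

```text
t: 6.68
ee_pos: [610.8, 77.8, 127.8]
ee_rot: [3.14, 0.002, 2.448]
wrist_force: [0.5, -0.7, 0.7]
gripper_width: 0.401
grip_force: 0.0
```

>>> apply_moves(
  motion=[
    [[0,0,0],[0,0,0],22],
    [[0,0,0],[0,0,0],10],
    [[0,0,0],[0,0,0],5],
    [[0,0,0],[0,0,0],5],
    [[0,0,0],[0,0,0],5],
  ],
)

```text
t: 7.1
ee_pos: [610.9, 77.8, 128.2]
ee_rot: [3.139, 0.003, 2.448]
wrist_force: [-0.7, 0.5, 5.7]
gripper_width: 0.174
grip_force: 60.7
```

```bash
python3 -c "
from h import *
rel([609.8,77.8,126],[180,0,140.4])"
```

```text
t 7.1 at [610.9  77.8 128.2] [1.799e+02 1.000e-01 1.403e+02] q [  1.  19. -10.  61.   0.  41.] g 14.9 F [-0.7  0.5  5.7] grip 60.74704885482788
shift now [ 0.9 -0.7  2.2] shift if turned first [ 0.9 -0.7  2.2] turn [ 0.1  0.1 -0.1]
```

>>> apply_moves(
  motion=[
    [[0,0,0],[0,0,-7],5],
    [[0,0,0],[0,0,-7],5],
    [[0,0,0],[0,0,-7],5],
    [[0,0,0],[0,0,-7],5],
    [[0,0,0],[0,0,-7],5],
    [[0,0,0],[0,0,-7],5],
    [[0,0,0],[0,0,-7],5],
    [[0,0,0],[0,0,-7],5],
    [[0,0,0],[0,0,-7],5],
    [[0,0,0],[0,0,0],5],
    [[0,0,0],[0,0,0],5],
    [[0,0,0],[0,0,0],5],
  ],
)

```text
t: 8.1
ee_pos: [611.0, 77.2, 128.3]
ee_rot: [-3.14, 0.003, -2.735]
wrist_force: [-0.0, -2.0, 6.9]
gripper_width: 0.177
grip_force: 60.9
```

```bash
python3 -c "
from h import *
rel([610,77.8,220],[180,0,203.3])"
```

```text
t 8.1 at [611.   77.2 128.3] [-179.9    0.2 -156.7] q [  1.  19. -10.  61.  -0. -22.] g 15.1 F [-0.  -2.   6.9] grip 60.91244459152222
shift now [  0.4   0.7 -91.7] shift if turned first [  0.7   0.9 -91.7] turn [-0.1  0.2 -0. ]
```

>>> apply_moves(
  motion=[
    [[0,0,0],[0,0,0],30],
    [[0,0,0],[0,0,0],45],
    [[0,0,0],[0,0,0],45],
    [[0,0,-20],[0,0,0],45],
    [[0,0,-35],[0,0,0],45],
    [[0,0,-40],[0,0,0],45],
    [[0,0,-40],[0,0,0],45],
    [[0,0,-25],[0,0,0],45],
    [[0,0,-10],[0,0,0],45],
    [[0,0,0],[0,0,0],45],
    [[0,0,0],[0,0,0],45],
    [[0,0,0],[0,0,0],45],
  ],
)

```text
t: 9.1
ee_pos: [608.2, 77.7, 293.5]
ee_rot: [3.14, -0.004, -2.735]
wrist_force: [-0.3, 1.1, 0.2]
gripper_width: 0.524
grip_force: 0.0
```

Run:
```python
from h import *
np.set_printoptions(precision=1,suppress=True)
im=snap('wrist','w4.png')
for n,z in dict(front_mark=95,knob=145,socket=95,guard=161,rotor=0,stand=0,nozzle=95).items():
    print(n,[(np.round(d['at'],1),round(d['p'],2),atz('wrist',d['at'],z)) for d in vision.landmark_of('wrist',n)][:3])
c=np.array([611,77]);f=np.radians(203.3);u=np.array([np.cos(f),np.sin(f)])
for r,z in((28,159),(-28,159),(62,95),(93,139),(90,13),(118,13),(-112,161)): print('pred',r,proj('wrist',[*(c+r*u),z]))
for n,z in dict(front_mark=95,guard=161).items():
    snap('top');print('top',n,[(atz('top',d['at'],z)) for d in vision.landmark_of('top',n)][:3])
rel([611,77,220],[180,0,203.3])
```

```text
front_mark []
knob [(array([321.2, 225. ]), 0.86, array([609.8,  79. , 145. ]))]
socket []
guard [(array([314. , 353.6]), 0.79, array([719.2, 118.8, 161. ]))]
rotor [(array([321.6, 197.3]), 0.96, array([615.6,  81.5,   0. ]))]
stand [(array([216.4,  21.5]), 0.54, array([485.7, -97.2,   0. ]))]
nozzle [(array([530.9, 302.5]), 0.84, array([615. , 323.3,  95. ])), (array([319.2, 145.2]), 0.66, array([555.2,  52.8,  95. ])), (array([506.2, 231.4]), 0.59, array([557.9, 256.6,  95. ]))]
pred 28 [319.  193.1]
pred -28 [319.1 259.9]
pred 62 [319.4 143.8]
pred 93 [319.  105.9]
pred 90 [319.8 113.9]
pred 118 [319.7  86.8]
pred -112 [319.2 348.1]
top front_mark [array([548.7,  50.4,  95. ])]
top guard []
t 9.7 at [609.6  77.7 296.4] [-180.     0.  -156.7] q [  1.  13.   3.  80.  -0. -22.] g 44.8 F [ 0.2 -0.3 -0.1] grip 0.0
shift now [-1.  -1.2 76.4] shift if turned first [-1.  -1.2 76.4] turn [-0.  0. -0.]
```

View pics/w4.png

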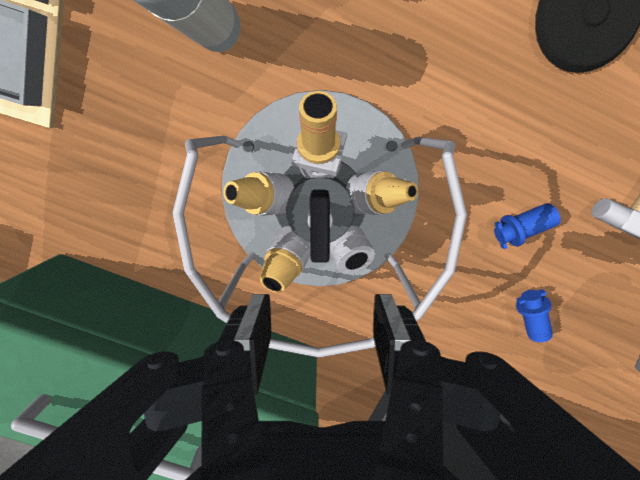

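Guard ends at (190,147) and (452,147) are level, with their mid-line at x=321. The plate centre is at x=320, the nozzle tip at (318,104) and its socket at (320,150), so the long nozzle is at the front. Now the tilted approach.

```bash
cat >> h.py <<'E'
C=np.array([611,77]);f=np.radians(203.3);u=np.array([np.cos(f),np.sin(f),0]);A=u*np.sin(np.radians(35))+np.array([0,0,np.cos(np.radians(35))])
M=np.array([*C,95])+62*u
G=Ro.from_euler('xyz',[180,0,203.3],degrees=True)*Ro.from_rotvec([0,-35,0],degrees=True)
E
python3 -c "
from h import *
print(G.as_euler('xyz',degrees=True),G.apply([0,0,1]),-A)
rel(M+110*A,G.as_euler('xyz',degrees=True));rel(M+14*A,G.as_euler('xyz',degrees=True))"
```

```text
[ 180.    35.  -156.7] [ 0.5267992   0.22687558 -0.81915204] [ 0.5267992   0.22687558 -0.81915204]
t 9.7 at [609.6  77.7 296.4] [-180.     0.  -156.7] q [  1.  13.   3.  80.  -0. -22.] g 44.8 F [ 0.2 -0.3 -0.1] grip 0.0
shift now [124.1  -1.3 111.2] shift if turned first [165.4  -1.2  20. ] turn [ -0. -35.  -0.]
t 9.7 at [609.6  77.7 296.4] [-180.     0.  -156.7] q [  1.  13.   3.  80.  -0. -22.] g 44.8 F [ 0.2 -0.3 -0.1] grip 0.0
shift now [ 69.   -1.2 189.9] shift if turned first [165.4  -1.2 116. ] turn [ -0. -35.  -0.]
```

>>> apply_moves(
  motion=[
    [[0,0,0],[0,-7,0],52],
    [[0,0,0],[0,-7,0],52],
    [[0,0,0],[0,-7,0],52],
    [[0,0,0],[0,-7,0],52],
    [[0,0,0],[0,-7,0],52],
    [[0,0,0],[0,0,0],52],
    [[0,0,0],[0,0,0],52],
  ],
)

```text
t: 10.28
ee_pos: [605.8, 77.5, 292.8]
ee_rot: [3.138, 0.604, -2.738]
wrist_force: [0.8, -1.0, 0.9]
gripper_width: 0.609
grip_force: 0.0
```

```bash
python3 -c "
from h import *
g=G.as_euler('xyz',degrees=True)
rel(M+110*A,g);rel(M+14*A,g)"
```

```text
t 10.28 at [605.8  77.5 292.8] [ 179.8   34.6 -156.9] q [ -7.  -7. -27.  39.  17. -25.] g 52.0 F [ 0.8 -1.   0.9] grip 0.0
shift now [160.3  -3.   20.2] shift if turned first [160.4  -2.5  19.1] turn [ 0.1 -0.4 -0.2]
t 10.28 at [605.8  77.5 292.8] [ 179.8   34.6 -156.9] q [ -7.  -7. -27.  39.  17. -25.] g 52.0 F [ 0.8 -1.   0.9] grip 0.0
shift now [159.6  -3.1 116.2] shift if turned first [160.4  -2.5 115.1] turn [ 0.1 -0.4 -0.2]
```

>>> apply_moves(
  motion=[
    [[30,0,0],[0,0,0],52],
    [[35,0,0],[0,0,0],52],
    [[35,-1,5],[0,0,0],52],
    [[35,-1,10],[0,0,0],52],
    [[20,0,5],[0,0,0],52],
    [[8,0,0],[0,0,0],52],
    [[0,0,0],[0,0,0],52],
    [[0,0,0],[0,0,0],52],
    [[0,0,0],[0,0,0],52],
    [[0,0,0],[0,0,0],52],
  ],
)

```text
t: 11.12
ee_pos: [501.1, 27.3, 189.4]
ee_rot: [-3.138, 0.614, -2.732]
wrist_force: [0.3, -0.1, -0.3]
gripper_width: 0.61
grip_force: 0.0
```

Run:
```python
from h import *
g=G.as_euler('xyz',degrees=True)
im=snap('wrist','w5.png')
print(proj('wrist',M+54*A),proj('wrist',M))
rel(M+14*A,g)
for n in('nozzle','socket'):print(n,[(np.round(d['at'],1),round(d['p'],2)) for d in vision.landmark_of('wrist',n)][:3])
rel(M+14*A,g)
```

```text
[323.46292389 253.09938626] [323.18880164 227.56510947]
t 11.17 at [500.5  27.5 188.8] [-179.8   35.2 -156.6] q [-17. -14. -45.  30.  22. -35.] g 52.0 F [-1.2  0.5 -0.1] grip 0.0
shift now [ 5.7  1.9 96.7] shift if turned first [ 5.4  1.8 96.7] turn [-0.1  0.2  0.1]
nozzle [(array([533.5, 279.3]), 0.94), (array([323.7, 226.6]), 0.88), (array([534.6, 234.7]), 0.76)]
socket [(array([325.9, 221.8]), 0.4), (array([322.5, 389.3]), 0.39)]
t 11.27 at [499.4  27.7 187.6] [-179.9   35.1 -156.6] q [-17. -14. -46.  30.  22. -35.] g 52.0 F [ 0.1 -0.9 -0.1] grip 0.0
shift now [ 4.1  1.2 96.3] shift if turned first [ 4.   1.1 96.3] turn [-0.   0.1  0.1]
```

View pics/w5.png

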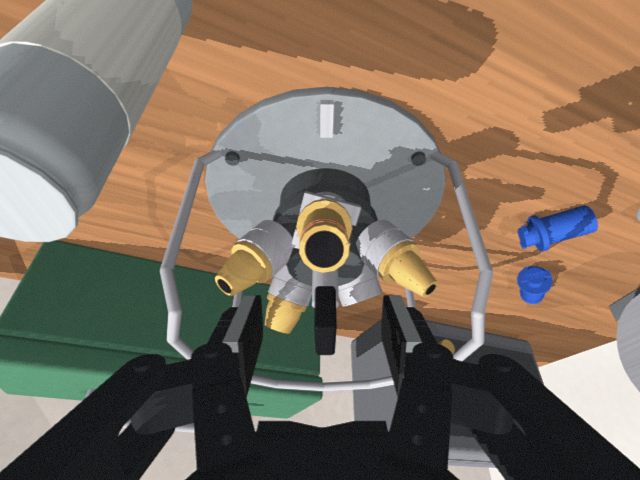

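The tip is at (324,250), against (323,253) predicted, with the pointer straight ahead at (326,120). The long nozzle lines up with it, and I'm going in along its axis.

>>> apply_moves(
  motion=[
    [[3,1,15],[0,0,0],52],
    [[0,0,20],[0,0,0],52],
    [[0,0,20],[0,0,0],52],
    [[0,0,20],[0,0,0],52],
    [[0,0,13],[0,0,0],52],
    [[0,0,7],[0,0,0],52],
    [[0,0,0],[0,0,0],52],
    [[0,0,0],[0,0,0],52],
    [[0,0,0],[0,0,0],52],
    [[0,0,0],[0,0,0],52],
  ],
)

```text
t: 12.1
ee_pos: [546.1, 48.9, 108.0]
ee_rot: [-3.14, 0.612, -2.735]
wrist_force: [1.1, -0.6, -0.3]
gripper_width: 0.61
grip_force: 0.0
```

Run:
```python
from h import *
g=G.as_euler('xyz',degrees=True)
rel(M+14*A,g)
im=snap('wrist','w6.png')
print(proj('wrist',M+54*A))
rel(M+14*A,g)
```

```text
t 12.1 at [546.1  48.9 108. ] [-179.9   35.1 -156.7] q [-12.  -1. -48.  14.  19. -30.] g 52.1 F [ 1.1 -0.6 -0.3] grip 0.0
shift now [0.3 0.1 1.7] shift if turned first [0.3 0.1 1.7] turn [-0.1  0.1  0. ]
[319.81639364 362.6554441 ]
t 12.15 at [546.1  48.9 108. ] [-179.9   35.1 -156.7] q [-12.  -1. -48.  14.  19. -30.] g 51.9 F [ 0.3 -0.8 -0.5] grip 0.0
shift now [0.3 0.2 1.7] shift if turned first [0.3 0.2 1.7] turn [-0.1  0.1  0. ]
```

View pics/w6.png

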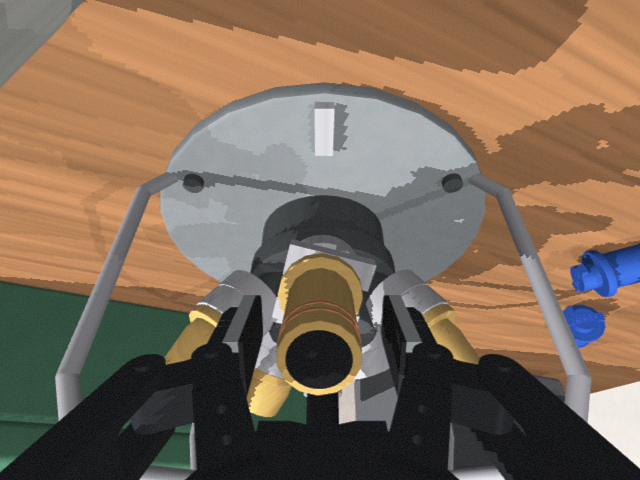

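>>> apply_moves(
  motion=[
    [[1,0,1],[0,0,0],45],
    [[0,0,0],[0,0,0],36],
    [[0,0,0],[0,0,0],30],
    [[0,0,0],[0,0,0],20],
    [[0,0,0],[0,0,0],15],
    [[0,0,0],[0,0,0],15],
    [[0,0,0],[0,0,0],15],
  ],
)

```text
t: 12.73
ee_pos: [545.6, 48.8, 105.9]
ee_rot: [-3.141, 0.611, -2.735]
wrist_force: [-5.4, -0.7, 6.1]
gripper_width: 0.337
grip_force: 58.6
```

>>> apply_moves(
  motion=[
    [[0,0,0],[0,0,-6],15],
    [[0,0,0],[0,0,-6],15],
    [[0,0,0],[0,0,-6],15],
    [[0,0,0],[0,0,-6],15],
  ],
)

```text
t: 13.07
ee_pos: [546.3, 49.5, 106.7]
ee_rot: [-2.86, 0.553, -2.23]
wrist_force: [-2.5, -0.3, 7.0]
gripper_width: 0.336
grip_force: 58.7
```

Run:
```python
from h import *
g=(G*Ro.from_rotvec([0,0,-72],degrees=True)).as_euler('xyz',degrees=True)
rel(M+14*A,g);print(arm.observe()['wrist_torque'])
```

```text
t 13.07 at [546.3  49.5 106.7] [-163.9   31.7 -127.8] q [-12.  -1. -48.  14.  19. -54.] g 28.7 F [-2.5 -0.3  7. ] grip 58.655861020088196
shift now [ 0.1 -0.4  0.4] shift if turned first [ 0.3 -0.2  0.4] turn [ -0.1   0.1 -47.7]
[0.12538139 0.4192157  0.10337705]
```

>>> apply_moves(
  motion=[
    [[0,0,0],[0,0,-6],15],
    [[0,0,0],[0,0,-6],15],
    [[0,0,0],[0,0,-6],15],
    [[0,0,0],[0,0,-6],15],
    [[0,0,0],[0,0,-6],15],
    [[0,0,0],[0,0,-6],15],
    [[0,0,0],[0,0,-6],15],
    [[0,0,0],[0,0,-6],15],
    [[0,0,0],[0,0,0],15],
    [[0,0,0],[0,0,0],15],
  ],
)

```text
t: 13.9
ee_pos: [546.5, 48.7, 106.4]
ee_rot: [-2.552, 0.179, -1.427]
wrist_force: [0.7, -1.5, 2.4]
gripper_width: 0.334
grip_force: 58.9
```

Run:
```python
from h import *
g=(G*Ro.from_rotvec([0,0,-72],degrees=True)).as_euler('xyz',degrees=True)
rel(M+14*A,g);print(arm.observe()['wrist_torque'])
im=snap('wrist')
cv2.imwrite('pics/w7.png',im[150:450,150:550,::-1])
```

```text
t 13.9 at [546.5  48.7 106.4] [-146.2   10.2  -81.7] q [ -12.   -1.  -48.   14.   19. -102.] g 28.5 F [ 0.7 -1.5  2.4] grip 58.86277377605438
shift now [-0.6 -0.2  0.1] shift if turned first [-0.6 -0.2  0.1] turn [-0.1 -0.1 -0.1]
[-0.3755031   0.14318753 -0.21815202]
```

View pics/w7.png

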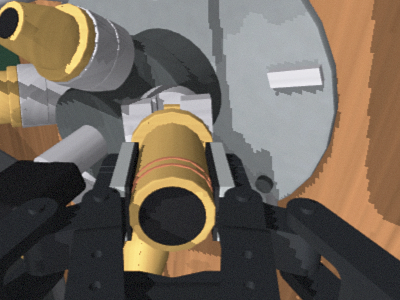

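The nozzle is gripped at crop (172,215), pointing along the front line toward the pointer, and the forces are low. Now I'll draw it out, gently at first.

>>> apply_moves(
  motion=[
    [[0,0,-3],[0,0,0],15],
    [[0,0,-4],[0,0,0],15],
    [[0,0,-5],[0,0,0],15],
    [[0,0,0],[0,0,0],15],
  ],
)

```text
t: 14.28
ee_pos: [539.0, 46.3, 116.2]
ee_rot: [-2.553, 0.179, -1.425]
wrist_force: [1.4, 0.3, 2.5]
gripper_width: 0.334
grip_force: 59.4
```

>>> apply_moves(
  motion=[
    [[0,0,-6],[0,0,0],15],
    [[0,0,-10],[0,0,0],15],
    [[0,0,-20],[0,0,0],15],
    [[0,0,-30],[0,0,0],15],
    [[0,0,-30],[0,0,0],15],
    [[0,0,-20],[0,0,0],15],
    [[0,0,-10],[0,0,0],15],
    [[0,0,0],[0,0,0],15],
    [[0,0,0],[0,0,0],15],
    [[0,0,0],[0,0,0],15],
  ],
)

```text
t: 15.12
ee_pos: [471.3, 18.3, 216.6]
ee_rot: [-2.557, 0.18, -1.425]
wrist_force: [0.4, -0.9, -0.7]
gripper_width: 0.338
grip_force: 60.0
```

Run:
```python
from h import *
im=snap('wrist')
rel([480,20,300],[180,0,-81.7])
a=snap('scene')[215:345,270:400,::-1];b=im[:,:,::-1]
cv2.imwrite('pics/w8.png',np.hstack([cv2.resize(a,(400,400),interpolation=3),cv2.resize(b,(400,300)) if 0 else cv2.copyMakeBorder(cv2.resize(b,(400,300)),0,100,0,0,0)]))
g=[180,0,-81.7]
for n in('bin_empty','spray_can'):
    for c,z in(('top',8),('scene',8)):
        if c=='top': snap('top')
        print(n,c,[(d['at'],round(d['p'],2),atz(c,d['at'],z)) for d in vision.landmark_of(c,n)][:2])
```

```text
t 15.17 at [471.4  18.4 216.5] [-146.5   10.3  -81.6] q [ -20.  -19.  -45.   37.   23. -110.] g 28.7 F [-0.1  0.1 -0.6] grip 60.006165504455566
shift now [-15.3 -52.6 -63.7] shift if turned first [ -0.4  -8.8 -83.5] turn [-33.4  10.   -3. ]
bin_empty top [([444.5, 208.9], 0.94, array([ 596.86554353, -314.10626821,    8.        ])), ([258.5, 146.6], 0.37, array([763.76865499, 142.31444047,   8.        ]))]
bin_empty scene []
spray_can top [([354.5, 256.1], 0.59, array([485.52404359, -89.1496103 ,   8.        ]))]
spray_can scene [([313.7, 251.3], 0.81, array([494.26349689, -94.80857168,   8.        ])), ([507.1, 329.8], 0.28, array([386.0121363 , 440.88478375,   8.        ]))]
```

View pics/w8.png

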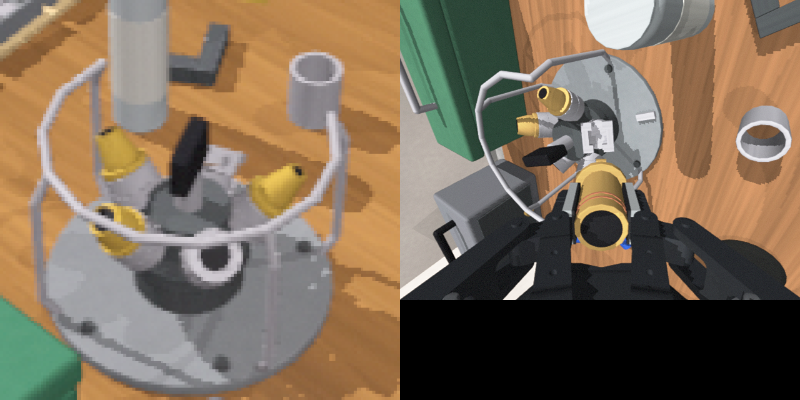

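The scene crop shows the empty socket at front, the turret unmoved, and the nozzle held at (600,220) in the wrist view. Can and pipe are untouched. Next: bring it upright, lift, and carry it over the bin.

>>> apply_moves(
  motion=[
    [[-4,-15,-18],[0,0,0],15],
    [[-4,-15,-18],[0,0,0],15],
    [[0,0,0],[-6.5,2,-0.6],15],
    [[0,0,0],[-6.5,2,-0.6],15],
    [[0,0,0],[-6.5,2,-0.6],15],
    [[0,0,0],[-6.5,2,-0.6],15],
    [[0,0,0],[-6.5,2,-0.6],15],
    [[0,0,-35],[0,0,0],15],
    [[0,0,-30],[0,0,0],15],
    [[0,0,0],[0,0,0],15],
    [[0,0,0],[0,0,0],15],
  ],
)

```text
t: 16.43
ee_pos: [478.7, 18.2, 332.7]
ee_rot: [-3.118, -0.002, -1.426]
wrist_force: [0.4, 0.4, -2.2]
gripper_width: 0.338
grip_force: 59.9
```

Run:
```python
from h import *
rel([598,-312,300],[180,0,-81.7])
```

```text
t 16.43 at [478.7  18.2 332.7] [-1.787e+02 -1.000e-01 -8.170e+01] q [  -6.   -2.  -10.   81.    0. -104.] g 28.9 F [ 0.4  0.4 -2.2] grip 59.94426369667053
shift now [343.9 -69.6  35.1] shift if turned first [343.9 -70.4  32.7] turn [-1.3 -0.1 -0. ]
```

>>> apply_moves(
  motion=[
    [[20,-5,0],[-1.3,0,0],15],
    [[30,-7,0],[0,0,0],15],
    [[35,-8,0],[0,0,0],15],
    [[35,-8,0],[0,0,0],15],
    [[35,-8,0],[0,0,0],15],
    [[35,-8,0],[0,0,0],15],
    [[35,-8,0],[0,0,0],15],
    [[35,-8,10],[0,0,0],15],
    [[25,-7,15],[0,0,0],15],
    [[10,-3,7],[0,0,0],15],
    [[0,0,0],[0,0,0],15],
    [[0,0,0],[0,0,0],15],
  ],
)

```text
t: 17.43
ee_pos: [586.9, -263.1, 297.3]
ee_rot: [3.135, 0.002, -1.427]
wrist_force: [-0.5, -0.6, -1.7]
gripper_width: 0.334
grip_force: 60.0
```

>>> apply_moves(
  motion=[
    [[0,0,0],[0,0,0],15],
    [[0,0,0],[0,0,0],15],
    [[0,0,0],[0,0,0],15],
    [[0,0,0],[0,0,0],15],
    [[0,0,0],[0,0,0],15],
    [[0,0,0],[0,0,0],15],
  ],
)

```text
t: 17.93
ee_pos: [588.1, -263.5, 299.6]
ee_rot: [3.138, -0.002, -1.426]
wrist_force: [0.5, -0.8, -1.8]
gripper_width: 0.341
grip_force: 60.0
```

Run:
```python
from h import *
np.set_printoptions(precision=1,suppress=True)
rel([598,-312,300],[180,0,-81.7])
im=snap('wrist','w9.png')
rel([598,-312,300],[180,0,-81.7])
for n,z in dict(bin_empty=8,bin_nuts=8,bin_scrap=8,board=0).items():
    print(n,[(np.round(d['at'],1),round(d['p'],2),atz('wrist',d['at'],z)) for d in vision.landmark_of('wrist',n)][:3])
for dx,dy in((46,46),(46,-46),(-46,-46),(-46,46)): print(proj('wrist',[598+dx,-312+dy,34]))
```

```text
t 17.93 at [ 588.1 -263.5  299.6] [179.8  -0.1 -81.7] q [ -30.   16.    8.   81.   -0. -128.] g 29.1 F [ 0.5 -0.8 -1.8] grip 59.97194588184357
shift now [49.4 -2.8 -0.3] shift if turned first [49.4 -2.8 -0.4] turn [ 0.2 -0.1 -0. ]
t 17.98 at [ 588.1 -263.6  299.5] [179.8  -0.1 -81.7] q [ -30.   17.    8.   81.   -0. -128.] g 28.7 F [-0.1 -0.7 -2.3] grip 59.97185289859772
shift now [49.3 -2.8 -0.5] shift if turned first [49.3 -2.8 -0.5] turn [ 0.2 -0.1 -0. ]
bin_empty [(array([312.8, 158.8]), 0.64, array([ 602.6, -300.4,    8. ]))]
bin_nuts [(array([403.4, 166.7]), 0.58, array([ 494.6, -306.9,    8. ]))]
bin_scrap [(array([489.8, 167.2]), 0.81, array([ 392.4, -321.2,    8. ]))]
board []
[271.9 186.3]
[280.9 100.5]
[366.4 113.8]
[351.8 197.8]
```

View pics/w9.png

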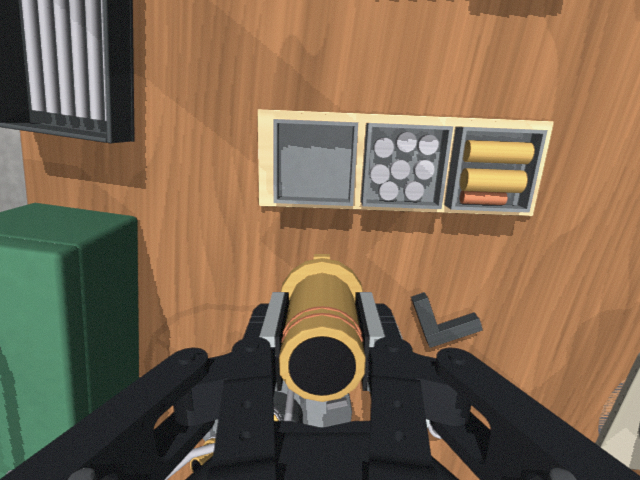

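The empty bin's rim is at (273–357, 121–203), left of the nuts (403,163) and scrap (497,170). The nozzle hangs straight, with its tip at (322,366).

Run:
```python
from h import *
np.set_printoptions(precision=1,suppress=True)
c=np.mean([atz('wrist',p,34) for p in((274,121),(357,122),(356,203),(273,203))],0);print(c)
print([atz('wrist',p,34) for p in((274,121),(357,122),(356,203),(273,203))])
rel([*c[:2],150],[180,0,-81.7])
```

```text
[ 599.1 -298.1   34. ]
[array([ 649. , -336.4,   34. ]), array([ 560.5, -348.3,   34. ]), array([ 546.1, -260.7,   34. ]), array([ 640.8, -246.9,   34. ])]
t 18.18 at [ 588.  -263.9  299.1] [179.8  -0.1 -81.7] q [ -30.   17.    8.   81.   -0. -128.] g 28.8 F [-0.5 -0.1 -0.2] grip 59.97203171253204
shift now [ 35.2  -6.7 149.1] shift if turned first [ 35.4  -6.1 149.1] turn [ 0.2 -0.1 -0. ]
```

>>> apply_moves(
  motion=[
    [[12,-2,10],[0.2,0,0],15],
    [[14,-2,25],[0,0,0],15],
    [[10,-2,35],[0,0,0],15],
    [[0,0,40],[0,0,0],15],
    [[0,0,40],[0,0,0],15],
    [[0,0,35],[0,0,0],15],
    [[0,0,25],[0,0,0],15],
    [[0,0,15],[0,0,0],15],
    [[0,0,5],[0,0,0],15],
    [[0,0,0],[0,0,0],15],
    [[0,0,0],[0,0,0],15],
    [[0,0,0],[0,0,0],15],
  ],
)

```text
t: 19.18
ee_pos: [600.4, -300.2, 70.9]
ee_rot: [-3.14, -0.004, -1.427]
wrist_force: [0.1, 0.4, -1.4]
gripper_width: 0.336
grip_force: 60.0
```

Run:
```python
from h import *
np.set_printoptions(precision=1,suppress=True)
rel([599,-299,39],[180,0,-81.7])
im=snap('wrist','w10.png')
print(*[proj('wrist',[599+dx,-298.5+dy,34]) for dx,dy in((46,46),(46,-46),(-46,-46),(-46,46))])
```

```text
t 19.18 at [ 600.4 -300.2   70.9] [-179.9   -0.2  -81.7] q [ -32.   27.   -6.   57.   -0. -130.] g 28.7 F [ 0.1  0.4 -1.4] grip 59.978402853012085
shift now [-1.5  1.3 31.9] shift if turned first [-1.4  1.2 31.9] turn [-0.1 -0.2 -0. ]
[233.3 339.6] [246.3 182. ] [425.7 208. ] [389.6 359.4]
```

View pics/w10.png

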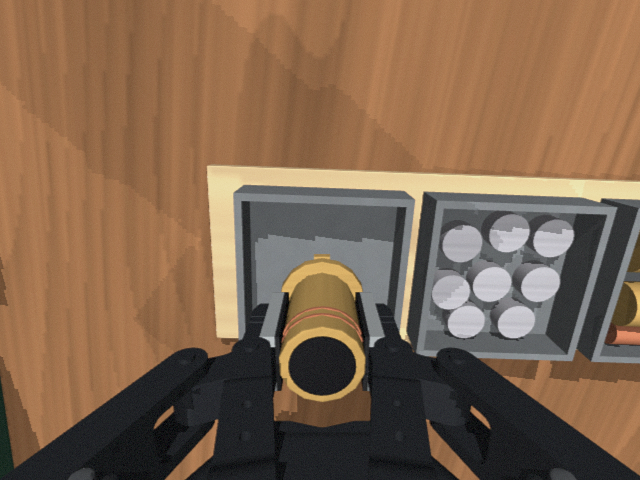

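Run:
```python
from h import *
R=Ro.from_euler('xyz',arm.observe()['ee_rot']);p=arm.observe()['ee_pos']
for q in((236,190),(412,195),(324,191)): print(R.inv().apply(atz('wrist',q,34)-p).round(1))
rel([600,-301,39],[180,0,-81.7])
```

```text
[ 46.  -43.   37.5]
[43.6 46.  37.3]
[45.6  1.4 37.4]
t 19.23 at [ 600.5 -300.2   71.2] [-179.9   -0.2  -81.7] q [ -32.   27.   -6.   57.   -0. -130.] g 28.8 F [ 0.1  0.1 -1.1] grip 59.97852265834808
shift now [ 0.6  0.7 32.2] shift if turned first [ 0.7  0.6 32.2] turn [-0.1 -0.2 -0. ]
```

I've now viewed 12 pictures, two over the limit of 10, so I won't view any more. The far rim lies 45 mm ahead of the tool and 1.4 mm off its mid-line, so the nozzle is centred over the empty bin. Lowering.

>>> apply_moves(
  motion=[
    [[0,1,8],[0,0,0],15],
    [[0,0,8],[0,0,0],15],
    [[0,0,7],[0,0,0],15],
    [[0,0,3],[0,0,0],15],
    [[0,0,0],[0,0,0],15],
    [[0,0,0],[0,0,0],15],
    [[0,0,0],[0,0,0],15],
  ],
)

```text
t: 19.82
ee_pos: [598.1, -299.3, 43.2]
ee_rot: [3.141, -0.002, -1.427]
wrist_force: [-0.3, -0.9, -1.4]
gripper_width: 0.333
grip_force: 60.0
```

>>> apply_moves(
  motion=[
    [[0,0,2],[0,0,0],15],
    [[0,0,1],[0,0,0],15],
    [[0,0,0],[0,0,0],15],
    [[0,0,0],[0,0,0],15],
  ],
)

```text
t: 20.15
ee_pos: [598.1, -299.3, 40.2]
ee_rot: [3.141, -0.002, -1.427]
wrist_force: [-0.3, -0.0, -1.8]
gripper_width: 0.337
grip_force: 60.0
```

>>> apply_moves(
  motion=[
    [[0,0,1],[0,0,0],15],
    [[0,0,0],[0,0,0],15],
    [[0,0,0],[0,0,0],15],
  ],
)

```text
t: 20.4
ee_pos: [598.2, -299.3, 40.0]
ee_rot: [3.141, -0.002, -1.427]
wrist_force: [-2.1, 1.6, 3.7]
gripper_width: 0.338
grip_force: 60.5
```

>>> apply_moves(
  motion=[
    [[0,0,0.5],[0,0,0],15],
    [[0,0,0],[0,0,0],15],
    [[0,0,0],[0,0,0],15],
  ],
)

```text
t: 20.65
ee_pos: [598.2, -299.3, 40.0]
ee_rot: [3.141, -0.002, -1.427]
wrist_force: [-2.7, 2.6, 8.5]
gripper_width: 0.342
grip_force: 60.8
```

Contact with the floor: +8.5 N at z=40. Releasing.

>>> apply_moves(
  motion=[
    [[0,0,-0.5],[0,0,0],15],
    [[0,0,0],[0,0,0],29],
    [[0,0,0],[0,0,0],32],
    [[0,0,0],[0,0,0],36],
    [[0,0,0],[0,0,0],42],
    [[0,0,0],[0,0,0],50],
    [[0,0,0],[0,0,0],50],
    [[0,0,0],[0,0,0],50],
  ],
)

```text
t: 21.32
ee_pos: [598.0, -299.3, 38.9]
ee_rot: [3.141, -0.001, -1.427]
wrist_force: [-0.9, 0.2, 0.3]
gripper_width: 0.589
grip_force: 0.0
```

>>> apply_moves(
  motion=[
    [[0,0,-5],[0,0,0],50],
    [[0,0,-10],[0,0,0],50],
    [[0,0,-20],[0,0,0],50],
    [[0,0,-30],[0,0,0],50],
    [[0,0,-40],[0,0,0],50],
    [[0,0,-40],[0,0,0],50],
    [[0,0,-40],[0,0,0],50],
    [[-10,0,-20],[0,0,0],50],
    [[-20,0,-10],[0,0,0],50],
    [[-10,0,0],[0,0,0],50],
    [[0,0,0],[0,0,0],50],
    [[0,0,0],[0,0,0],50],
  ],
)

```text
t: 22.32
ee_pos: [591.1, -257.5, 251.8]
ee_rot: [3.138, 0.001, -1.425]
wrist_force: [0.1, 0.3, -0.7]
gripper_width: 0.586
grip_force: 0.0
```

Run:
```python
from h import *
np.set_printoptions(precision=1,suppress=True)
rel([600,-301,39],[180,0,-81.7])
im=snap('wrist','w11.png')
B=np.array([599,-300])
for z in(12,25.5,31.5,79.5): print('axis pred',z,proj('wrist',[*B,z]))
for n in('nozzle','nozzle_foot'):print(n,[(np.round(d['at'],1),round(d['p'],2),atz('wrist',d['at'],25.5 if n=='nozzle' else 12)) for d in vision.landmark_of('wrist',n)][:3])
print('seen',[(np.round(d['at'],1),round(d['p'],2)) for d in vision.search_frame('wrist','nozzle')][:3])
hsv=cv2.cvtColor(im,cv2.COLOR_RGB2HSV)
m=cv2.inRange(hsv,(15,90,60),(32,255,255));p=proj('wrist',[*B,50]).astype(int)
n,l,st,ce=cv2.connectedComponentsWithStats(m)
print([(st[i].tolist(),ce[i].round()) for i in range(1,n) if st[i,4]>300])
snap('top');snap('scene')
for c in('top','scene'):
  for n,z in dict(spray_can=0,pipe_offcut=0,nozzle=25.5).items(): print(c,n,[(np.round(d['at'],1),round(d['p'],2),atz(c,d['at'],z)) for d in vision.landmark_of(c,n)][:4])
```

```text
t 22.32 at [ 591.1 -257.5  251.8] [179.8   0.  -81.6] q [ -29.   17.    3.   76.   -0. -128.] g 50.0 F [ 0.1  0.3 -0.7] grip 0.0
shift now [ 44.4  -3.3 212.8] shift if turned first [ 44.3  -2.6 212.8] turn [0.2 0.  0.1]
axis pred 12 [318.7 158.7]
axis pred 25.5 [318.6 160. ]
axis pred 31.5 [318.6 160.6]
axis pred 79.5 [318.4 166.2]
nozzle [(array([319.6, 162.8]), 0.65, array([ 597.7, -297.8,   25.5]))]
nozzle_foot [(array([319.3, 159.4]), 0.85, array([ 598.6, -300.2,   12. ]))]
seen [(array([288.5, 400.6]), 0.62), (array([319.1, 162.5]), 0.61)]
[([486, 136, 82, 27, 1906], array([526., 149.])), ([300, 142, 40, 44, 805], array([320., 160.])), ([481, 168, 78, 28, 1905], array([519., 181.]))]
top spray_can [(array([356.3, 255.9]), 0.75, array([486.3, -94.1,   0. ]))]
top pipe_offcut [(array([312.4, 301.9]), 0.49, array([376.8,  15.9,   0. ]))]
top nozzle [(array([164.5, 200.7]), 0.61, array([629.3, 369.3,  25.5])), (array([195.8, 227.9]), 0.59, array([561.2, 293.2,  25.5])), (array([444.1, 209. ]), 0.5, array([ 594.1, -308.6,   25.5]))]
scene spray_can [(array([282.3, 201. ]), 0.7, array([ 378.2, -347.8,    0. ])), (array([315. , 252.9]), 0.64, array([490.2, -93.7,   0. ]))]
scene pipe_offcut [(array([372.9, 252.4]), 0.66, array([376.7,  25.6,   0. ])), (array([452.3, 280.2]), 0.56, array([321. , 251.2,   0. ])), (array([331.8, 306.8]), 0.55, array([610.6,  80.5,   0. ])), (array([338.6, 260.5]), 0.36, array([468.6, -23.1,   0. ]))]
scene nozzle [(array([421. , 337.8]), 0.9, array([559.1, 311.8,  25.5])), (array([237.5, 228.3]), 0.57, array([ 586.9, -316.8,   25.5])), (array([431.1, 372.2]), 0.56, array([622.7, 381.9,  25.5]))]
```

```bash
python3 -c "
from bench import arm
print(arm.close_job())"
```

```text
the job is handed in; nothing more can be done
None
```

I handed the job in at about 22.5 s: the long nozzle went to the front, was unscrewed and drawn out, and stands tip up in the empty bin. The last camera check fits that, with the can and pipe where they were. I viewed 12 pictures, two over the limit of 10.

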